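# Release the small jar from a gravity dispenser

### The job

Dispense the smaller of the two jars that lie in the white jar dispenser: with the fingertips, press down the grey pad of the rocking lever beside its lane, so that the gate at the lever's other end lifts and the jar rolls out into the catch trough in front; then let go so that the gate drops shut behind it. Leave the other lever alone and the larger jar behind its gate. Do not touch the jars or the gates themselves, and leave the other things on the table where they are.

Things in the scene. Friction and masses are not known exactly. Their poses are not given: they have to be found in the camera images.
- dispenser: white jar dispenser, fixed; 205 (x) x 128 (y) mm without levers, back 66 mm high. Origin: on the table, midway under the gates. x points uphill, away from the robot (yaw -0.15 to 0.4), y to its left. Two 56 mm lanes (y = +31, -31 mm) slope down 12 degrees to the gates at x = 0; the catch trough goes on to a 36 mm high front stop at x = -98 mm. Levers run along x outside the side walls.
- small_jar_center (a point): centre of the smaller jar (white lid, 48 mm across, 40 mm high, 0.12 kg), lying on its side so that it can roll, in the left (y > 0 in the dispenser's frame) or the right lane, resting uphill against the gate. Once dispensed its centre lies about 70 mm in front of the dispenser's origin, 35 mm above the table.
- large_jar_center (a point): centre of the larger jar (black lid, 59 mm across, 46 mm high), lying in the same way in the other lane.
- left_pad (a point): grey thumb pad on the back (+x) end of the left lever, 28 x 26 mm along the dispenser's x, y, 8 mm thick. Origin: centre of its top face, at rest at 136, +45, 72 mm in the dispenser's frame. At rest its back edge is 8 mm higher than its front edge; pressed, it leans the other way. It goes almost straight down, 43 mm, to the stop, 29 mm above the table.
- right_pad (a point): grey thumb pad on the back (+x) end of the right lever, 28 x 26 mm along the dispenser's x, y, 8 mm thick. Origin: centre of its top face, at rest at 136, -45, 72 mm in the dispenser's frame. At rest its back edge is 8 mm higher than its front edge; pressed, it leans the other way. It goes almost straight down, 43 mm, to the stop, 29 mm above the table.
- left_lever (a joint): left rocking lever, rad: 0 at rest (gate down), grows as its pad is pressed, 0.65 at its hard stop (gate up). Pivot along the dispenser's y at 70, +72, 52 mm in its frame. A spring returns it to 0 when let go; the pad takes about 2 N at first, 5 N at the stop, then is rigid. The small jar passes under the gate from about 0.45.
- right_lever (a joint): right rocking lever, rad: 0 at rest (gate down), grows as its pad is pressed, 0.65 at its hard stop (gate up). Pivot along the dispenser's y at 70, -72, 52 mm in its frame. A spring returns it to 0 when let go; the pad takes about 2 N at first, 5 N at the stop, then is rigid. The small jar passes under the gate from about 0.45.
- left_gate (a point): steel plate 50 mm wide, 4 mm thick, on the front end of the left lever, standing across the left lane at its low end (at -2, +31, 52 mm in the dispenser's frame when down). Origin: 9 mm under its top edge, 20 mm above its lower edge. Its lower edge rises 48 mm when the lever is fully pressed.
- right_gate (a point): steel plate 50 mm wide, 4 mm thick, on the front end of the right lever, standing across the right lane at its low end (at -2, -31, 52 mm in the dispenser's frame when down). Origin: 9 mm under its top edge, 20 mm above its lower edge. Its lower edge rises 48 mm when the lever is fully pressed.
- vial: bystander: gold screw-cap vial, 22 mm across, 29 mm high, upright left of the dispenser; origin under it
- lot_stamp: bystander: hand stamp with dark turned handle, 20 x 32 mm, 54 mm high, left of the dispenser; origin under it
- pen: bystander: pen, 145 mm long, 11 mm wide, lying on the paper cover in front of the pill tray; origin under its middle
- tape_roll: bystander: roll of tape, 96 mm across, 48 mm high, behind the pill press; origin under it
- big_jar: bystander: upright screw-lid jar, 63 mm across, 66 mm high, left of the pill press; origin under it
- cards: bystander: stack of blank cards, 77 x 65 mm, 17 mm high, left of the pill press; origin under it
- small_jar: the smaller jar itself; origin at the centre of its underside (20 mm from its centre along its axis), z along its axis towards the lid
- large_jar: the larger jar itself; origin at the centre of its underside (23 mm from its centre), z along its axis towards the lid
There are look-alikes about, which are no part of the job. Leave any turquoise look-alike of the small_jar alone.

How it is judged:
By the outcome, as a careful person would: the job done as asked, in the order asked, and still so for the second after the job is handed in, with the robot touching nothing.
It also fails if it takes over 42 s, if anything falls off the work surface, if the arm or the gripper's body presses on something with over 40 N, if the wrist force passes 120 N, or if a joint passes its speed limit or range.

### The arm

A 6-joint arm with a two-finger parallel gripper is mounted at the origin on a cart in front of the work surface, level with it; the furniture and walls round the work are solid. World frame = base frame: x ahead of the robot, y to its left, z up, the work surface at z = 0. Lengths are in mm, angles in rad, forces in N, time in s.
With the tool pointing down it reaches from about 250 to 850 mm from the base axis. Payload 12.5 kg.
Tool frame: the origin (TCP) lies midway between the tips of the shut fingers; the grasp point (between the pads) lies 19 mm behind it; z points along the fingers, y is the line along which they close (so a half turn about z gives the same grasp; the last joint's range is limited). The gripper opens to 93 mm and grips with 3 to 60 N. Pads are 15 mm wide; open, the fingers measure 128 mm over their backs; the gripper's body (75 mm by 188 mm) begins 65 mm behind the grasp point.
Start: joints at [1.074, 0.351, 1.652, -0, 1.139, -0.085], TCP at [220.111, 504.019, 190.733] pointing down, gripper open.
Joint ranges: [-2.75, 2.75], [-0.79, 2.1], [0.01, 2.65], [-1.57, 4.71], [0.07, 3.14], [-2.87, 2.87]. Speed limits (rad/s): [2.22, 2.22, 2.79, 3.14, 3.14, 3.14].

### API

Orientations are given as a 3x3 rotation matrix whose columns are the frame's x, y, z axes.
In Python, from cell import * gives the robot as it stands.
- The arm moves only by the tool jog_arm, never from a script. Its argument "motion" is a list of rows, each a list of 6 numbers: the shift along the tool's x, y, z scaled (see below), then the turn, a rotation vector about the tool's x, y, z scaled (see below). A call has 1 to 12 rows; each row is the pose to reach, as a shift and turn from the pose commanded when the call began, along the tool's axes at that moment; what a row does not reach only later rows make up. The controller multiplies each number of a shift by 800 mm and each number of a turn by 90 degrees. A row lasts 1/10 s, in which the tool goes at most 50 mm and 8.59 degrees, less where a joint would pass 70% of its speed; a pose out of reach is approached as far as the arm can. A call with a number of a shift or a turn outside -1 to 1 is refused whole. A call with a gripper value outside its range is refused whole. "fingers" is the opening, from 0 (shut) to 1 (fully open), set as the call begins (left out, the last holds). The fingers move at their own pace and stop on an object; the grip force is fixed at half the most. Time passes only in rows, so rows that repeat a pose let the fingers close. It gives the time, the measured TCP pose, the force, the opening and the grip force at its end, in the units of the state.
- state(): the state, without advancing time (a new reading comes with each control period).
- get_image(name): name is "side" or "top"; returns (picture, depth): 400x640x3 uint8, blue, green, red; 400x640 float32, mm along the optical axis (not along the pixel's ray), 0 where there is no reading.
- camera_model(name): a dict with "mtx" (3x3 intrinsics, pixels), "position" and "attitude" of the camera in the world. Camera axes: x right, y up, looking along -z (the intrinsics and any distortion apply to the point x, -y, -z); pixel columns grow to the right and rows downward; lengths in mm; the calibration is good to about 2 mm. A picture is of the moment at which its call begins. camera_model takes no time and is no camera call.
- hand_in(): hands the job in; it is judged then, once.
Trained networks look in the newest picture that a camera, given by its name, has taken for a name from the list of things; names that differ only in an ending like _2 or _b are one class to them, and where a whole thing is asked for, a point or a joint stands for the part that bears it (a point fixed in the world has none). Each returns a list of dicts, best first, with "score" (0 to 1); they miss things now and then, are a little off and sometimes report something else, mostly with a low value. They report only what shows in the picture. A call takes as long as a camera call. They do not tell look-alikes from the thing itself.
- search_frame(label, camera): "box" ([left, top, right, bottom] in pixels, round what is visible of it).
- tip_of(label, camera): "point" ([row, column] in pixels: a listed point, or the origin of a listed thing).
The state is a dict: "time": time; "joints": joint angles; "joint_velocities": joint speeds; "effort": joint torques, N m; "eef_pos": TCP position; "ee_rot": TCP orientation; "wrist_force": force on the tool from outside, world axes, zero at the start; "torque": the same for the moment, N m; "opening": finger opening in mm; "grip_force": force on a finger pad.
Only numpy, scipy, OpenCV 4.12 (cv2) and the standard library are available. Lean on these libraries where they do the work, as an engineer would, in place of code of your own. Each camera call takes 0.05 s, during which the arm holds its last target. There are 200 camera calls.

## Working session

There is one attempt and no reset: what is moved stays moved. The work goes in short steps, Python scripts to look and compute and a tool call to move; the robot and the scene stay as the last step left them, time stands still between calls to the robot, and variables do not carry over. Pictures are saved under pics/ and viewed, at most 10 in all, crops included, and the job is handed in when it is done.

Besides the shell and the picture viewer there is one more tool, called after "Emit:" by a JSON object that holds its "op" and its "data", one argument or row to a line. jog_arm: Moves the arm, as the interface text tells. Shifts and turns lie within -1 to 1; 1 stands for 800 mm of shift or 90 degrees of turn. Its arguments: {"type":"object","properties":{"motion":{"type":"array","items":{"type":"array","items":{"type":"number","minimum":-1,"maximum":1}}},"fingers":{"type":"number"}},"required":["motion"]}

```bash
mkdir -p pics; cat > h.py <<'E'
from cell import *
import numpy as np, cv2
def px2w(cam,row,col,depth=None,z=None):
    m=camera_model(cam);K=np.array(m["mtx"]);R=np.array(m["attitude"]);p=np.array(m["position"])
    r=np.array([(col-K[0,2])/K[0,0],-(row-K[1,2])/K[1,1],-1.])
    d=R@r
    s=depth if z is None else (z-p[2])/d[2]
    return p+s*d
E
python3 - <<'E'
from h import *
print(camera_model("top"),camera_model("side"))
s=state();print(s["time"],s["eef_pos"],s["ee_rot"],s["opening"],s["wrist_force"])
for c in("top","side"):
    im,d=get_image(c);cv2.imwrite(f"pics/{c}0.png",im);np.save(f"{c}0.npy",d)
    for l in("left_pad","right_pad","small_jar_center","large_jar_center","left_gate","right_gate","dispenser"):
        for t in tip_of(l,c)[:2]:
            r,q=t["point"];dd=d[int(round(r)),int(round(q))]
            print(c,l,round(t["score"],2),np.round([r,q]),px2w(c,r,q,dd).round())
E
```

```text
{'mtx': array([[491.98752945,   0.        , 322.59030199],
       [  0.        , 491.98752945, 199.96370526],
       [  0.        ,   0.        ,   1.        ]]), 'position': array([ 311.17041818,   91.98731152, 1325.0053348 ]), 'attitude': array([[-0.00922797,  0.98188644, -0.18924551],
       [-0.99991706, -0.01076114, -0.00707553],
       [-0.00898386,  0.18916452,  0.98190431]])} {'mtx': array([[363.30910691,   0.        , 317.43371657],
       [  0.        , 363.30910691, 203.8359093 ],
       [  0.        ,   0.        ,   1.        ]]), 'position': array([1386.71438454,  409.96044739,  547.09139158]), 'attitude': array([[-0.35429627, -0.44893924,  0.82032171],
       [ 0.93512808, -0.16717835,  0.31238899],
       [-0.00310364,  0.87778412,  0.47904635]])}
0.0 [219.92780834 503.70901608 190.21584732] [[-9.16416552e-01  4.00225457e-01 -5.35207362e-04]
 [ 4.00225804e-01  9.16416023e-01 -9.88965550e-04]
 [ 9.46634130e-05 -1.12050820e-03 -9.99999368e-01]] 93.02471535787889 [ 0.3776427  -0.21751084  0.55455627]
top left_pad 0.74 [211. 446.] [ 521. -217.   73.]
top left_pad 0.56 [16
[... 400 characters left out ...]
 19.]
top right_gate 0.64 [221. 450.] [ 497. -230.   58.]
top dispenser 0.97 [226. 430.] [ 491. -186.   15.]
top dispenser 0.27 [221. 424.] [ 496. -161.   62.]
side left_pad 0.64 [195. 224.] [ 612. -174.   68.]
side right_pad 0.5 [191. 196.] [ 627. -257.   74.]
side small_jar_center 0.86 [216. 262.] [639. -38.  41.]
side small_jar_center 0.65 [193. 240.] [ 548. -163.   46.]
side large_jar_center 0.7 [185. 226.] [ 551. -207.   67.]
side large_jar_center 0.36 [185. 246.] [ 532. -148.   68.]
side left_gate 0.56 [185. 247.] [ 528. -146.   69.]
side right_gate 0.64 [236. 298.] [696.  95.  41.]
side right_gate 0.17 [189. 252.] [ 533. -128.   59.]
side dispenser 0.96 [195. 240.] [ 585. -136.   61.]
```

```bash
python3 - <<'E'
import cv2
a=cv2.imread("pics/top0.png");b=cv2.imread("pics/side0.png")
cv2.imwrite("pics/topc.png",cv2.resize(a[130:280,330:530],None,fx=4,fy=4,interpolation=2))
cv2.imwrite("pics/sidec.png",cv2.resize(b[130:280,150:350],None,fx=4,fy=4,interpolation=2))
E
```

```text
(no output)
```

View pics/top0.png

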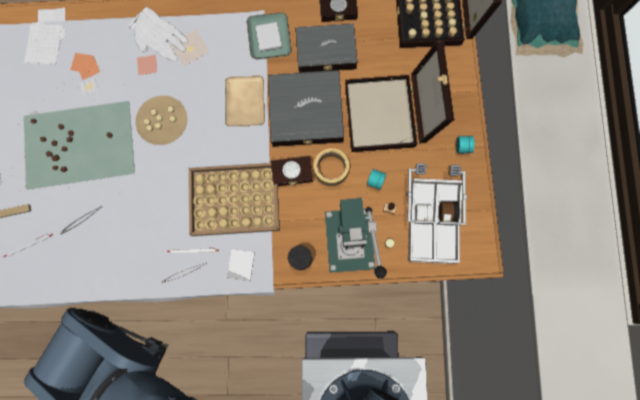

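View pics/topc.png

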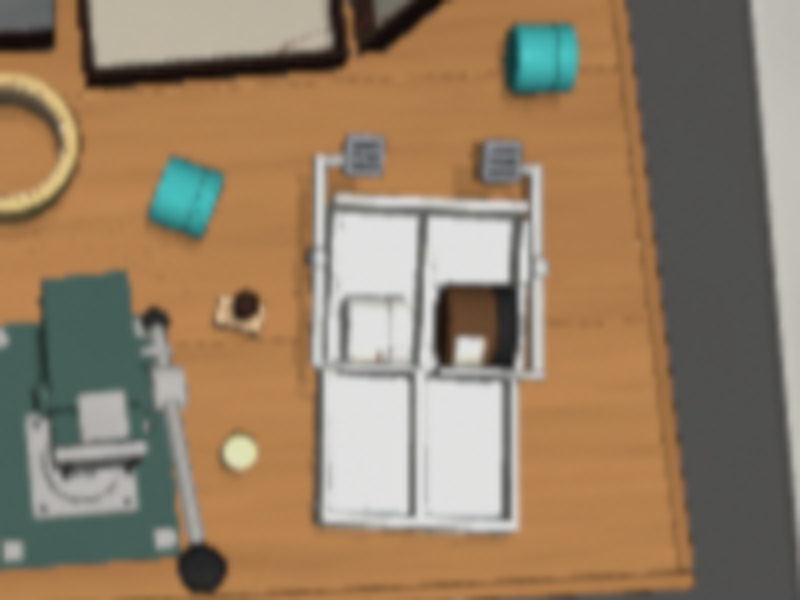

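View pics/sidec.png

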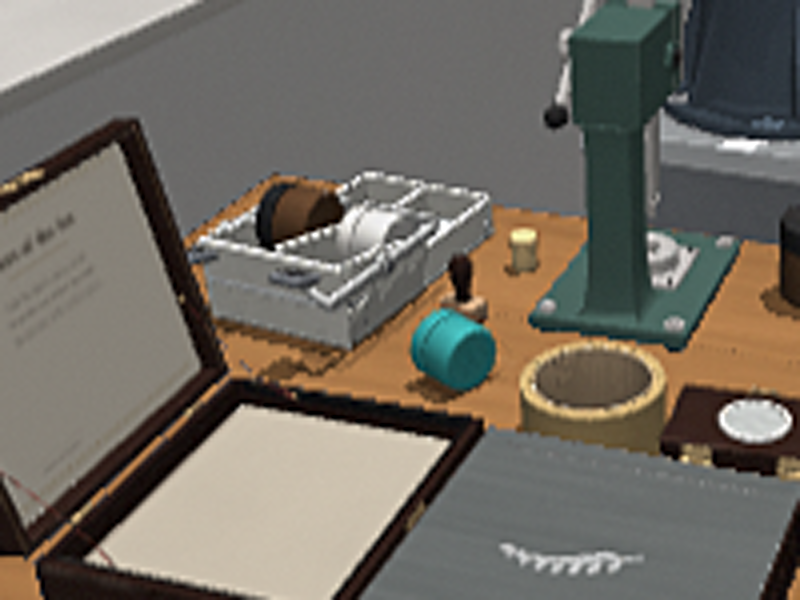

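The white-lidded jar is in the left lane (top crop ~(375,330), brown/black one in the right lane). The left pad is at top px ~(421,169). The turquoise jars are look-alikes. Next I'm checking heights along the way and refining the pad position.

```bash
python3 - <<'E'
from h import *
d=np.load("top0.npy")
P=np.array([[px2w("top",r,c,d[r,c]) if d[r,c]>0 else [0,0,-999] for c in range(640)] for r in range(280)])
def mx(r0,r1,c0,c1):
    q=P[r0:r1,c0:c1].reshape(-1,3);i=q[:,2].argmax();return q[i].round()
print("press",mx(195,275,325,390),"lid",mx(40,141,412,455),"box",mx(75,150,345,412),"turq",mx(168,190,365,388),"disp",mx(165,265,405,468),"lower lid end",mx(125,141,430,455))
for n,c0,c1 in(("L",415,428),("R",447,461)):
    q=P[162:178,c0:c1].reshape(-1,3);q=q[(q[:,2]>60)&(q[:,2]<85)];print(n,len(q),q.mean(0).round(1),q.min(0).round(),q.max(0).round())
q=P[:,:].reshape(-1,3);s=q[(abs(q[:,0]-635)<50)&(abs(q[:,1]+160)<105)];print(s.max(0),(s[:,2]>90).sum())
im=cv2.imread("pics/top0.png");cv2.imwrite("pics/top_pad.png",cv2.resize(im[150:195,400:475],None,fx=8,fy=8,interpolation=0))
E
```

```text
Traceback (most recent call last):
  File "h.py", line 4, in px2w
    m=camera_model(cam);K=np.array(m["mtx"]);R=np.array(m["attitude"]);p=np.array(m["position"])
ValueError: time passes only in moves, steps and waits
```

```bash
sed -i 's/^def px2w/from functools import lru_cache\ncm=lru_cache(None)(camera_model)\ndef px2w/; s/m=camera_model(cam)/m=cm(cam)/' h.py
python3 - <<'E'
from h import *
d=np.load("top0.npy")
P=np.array([[px2w("top",r,c,d[r,c]) if d[r,c]>0 else [0,0,-999] for c in range(640)] for r in range(280)])
def mx(r0,r1,c0,c1):
    q=P[r0:r1,c0:c1].reshape(-1,3);i=q[:,2].argmax();return q[i].round()
print("press",mx(195,275,325,390),"lid",mx(40,141,412,455),"box",mx(75,150,345,412),"turq",mx(168,190,365,388),"disp",mx(165,265,405,468),"lower lid end",mx(125,141,430,455))
for n,c0,c1 in(("L",415,428),("R",447,461)):
    q=P[162:178,c0:c1].reshape(-1,3);q=q[(q[:,2]>60)&(q[:,2]<85)];print(n,len(q),q.mean(0).round(1),q.min(0).round(),q.max(0).round())
q=P[:,:].reshape(-1,3);s=q[(abs(q[:,0]-635)<50)&(abs(q[:,1]+160)<105)];print(s.max(0),(s[:,2]>90).sum())
im=cv2.imread("pics/top0.png");cv2.imwrite("pics/top_pad.png",cv2.resize(im[150:195,400:475],None,fx=8,fy=8,interpolation=0))
print(state()["time"])
E
```

```text
press [360. -20. 299.] lid [ 822. -178.  225.] box [ 726. -136.   55.] turq [622. -41.  56.] disp [ 515. -239.   85.] lower lid end [ 715. -203.  178.]
L 105 [ 635.3 -156.6   71.5] [ 622. -169.   64.] [ 650. -144.   79.]
R 105 [ 630.6 -246.1   71.5] [ 618. -262.   63.] [ 645. -233.   79.]
[684.98198336 -55.12529642  79.25233014] 0
0.8
```

View pics/top_pad.png

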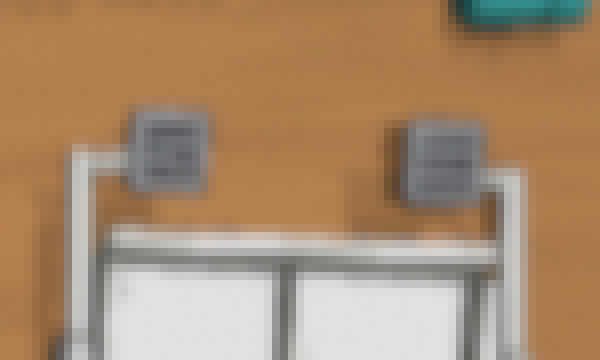

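Emit:
{"op": "jog_arm", "data": {
  "motion": [
    [0, 0, -0.06, 0, 0, 0],
    [0, 0, -0.12, 0, 0, 0],
    [0, 0, -0.18, 0, 0, 0],
    [0, 0, -0.225, 0, 0, 0],
    [0, 0, -0.225, 0, 0, 0],
    [-0.2, -0.137, -0.225, 0, 0, -0.06],
    [-0.4, -0.275, -0.225, 0, 0, -0.12],
    [-0.4, -0.275, -0.225, 0, 0, -0.12],
    [-0.4, -0.275, -0.225, 0, 0, -0.12],
    [-0.4, -0.275, -0.225, 0, 0, -0.12],
    [-0.4, -0.275, -0.225, 0, 0, -0.12],
    [-0.4, -0.275, -0.225, 0, 0, -0.12]
  ],
  "fingers": 0
}}

```text
time: 2.0
eef_pos: [405.5, 204.9, 370.1]
ee_rot: [[-0.975, 0.221, -0.0], [0.221, 0.975, -0.0], [0.0, -0.0, -1.0]]
wrist_force: [1.0, 1.1, -0.4]
opening: 2.5
grip_force: 0.0
```

Emit:
{"op": "jog_arm", "data": {
  "motion": [
    [-0.38, -0.378, 0, 0, 0, -0.11],
    [-0.38, -0.378, 0, 0, 0, -0.11],
    [-0.38, -0.378, 0, 0, 0, -0.11],
    [-0.38, -0.378, 0, 0, 0, -0.11],
    [-0.38, -0.378, 0, 0, 0, -0.11],
    [-0.38, -0.378, 0, 0, 0, -0.11],
    [-0.38, -0.378, 0, 0, 0, -0.11],
    [-0.38, -0.378, 0, 0, 0, -0.11],
    [-0.38, -0.378, 0, 0, 0, -0.11],
    [-0.38, -0.378, 0, 0, 0, -0.11],
    [-0.38, -0.378, 0, 0, 0, -0.11],
    [-0.38, -0.378, 0, 0, 0, -0.11]
  ]
}}

```text
time: 3.2
eef_pos: [634.2, -154.4, 370.6]
ee_rot: [[-0.999, 0.05, -0.0], [0.05, 0.999, 0.0], [0.0, 0.0, -1.0]]
wrist_force: [-0.4, -0.0, 0.6]
opening: 0.4
grip_force: 0.0
```

Now descend to z≈110 (260 mm down) and look.

Emit:
{"op": "jog_arm", "data": {
  "motion": [
    [0, 0.004, 0.32, 0, 0, 0],
    [0, 0.004, 0.32, 0, 0, 0],
    [0, 0.004, 0.32, 0, 0, 0],
    [0, 0.004, 0.32, 0, 0, 0],
    [0, 0.004, 0.32, 0, 0, 0],
    [0, 0.004, 0.32, 0, 0, 0],
    [0, 0.004, 0.32, 0, 0, 0],
    [0, 0.004, 0.32, 0, 0, 0],
    [0, 0.004, 0.32, 0, 0, 0]
  ]
}}

```text
time: 4.1
eef_pos: [636.1, -152.4, 117.8]
ee_rot: [[-0.999, 0.05, 0.004], [0.05, 0.999, -0.001], [-0.004, -0.001, -1.0]]
wrist_force: [-0.8, 0.4, -0.1]
opening: 0.3
grip_force: 0.0
```

```bash
python3 - <<'E'
from h import *
s=state();print(s["eef_pos"],s["wrist_force"])
m=cm("side");K=np.array(m["mtx"]);R=np.array(m["attitude"]);p=np.array(m["position"])
def pr(w):
    c=R.T@(np.array(w)-p);return K[0,2]+K[0,0]*c[0]/-c[2],K[1,2]-K[1,1]*c[1]/-c[2]
print("tcp px",pr(s["eef_pos"]),"pad",pr([635.5,-157,72]))
im,d=get_image("side")
cv2.imwrite("pics/side1.png",cv2.resize(im[130:230,170:290],None,fx=6,fy=6,interpolation=2))
E
```

```text
[ 636.10557241 -152.39665343  117.79676522] [-0.75389857  0.35224793 -0.11545235]
tcp px (np.float64(223.2035489681587), np.float64(184.09986505323627)) pad (np.float64(224.0020828375986), np.float64(198.49611165333184))
```

View pics/side1.png

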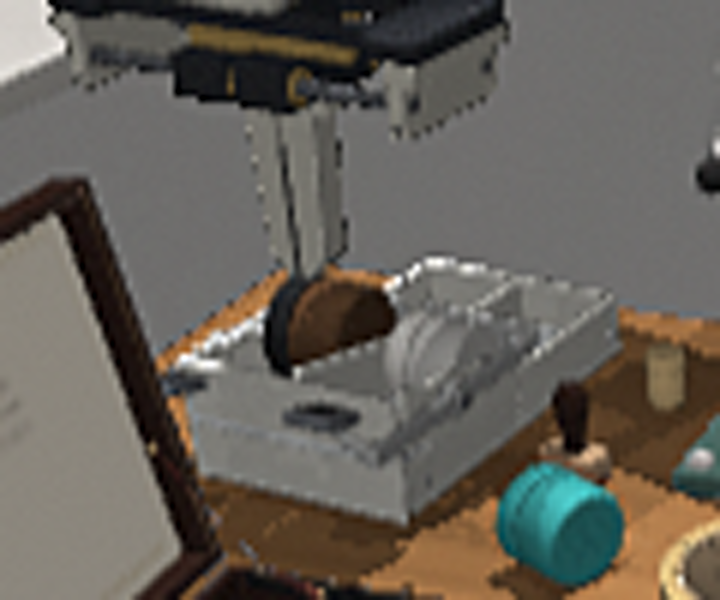

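```bash
python3 - <<'E'
from h import *
im,d=get_image("side")
print(state()["time"],state()["eef_pos"])
for r in range(160,190,2):
    print(r,[px2w("side",r,c,d[r,c]).round().astype(int).tolist() for c in (219,221,223,225)])
im,d=get_image("top");cv2.imwrite("pics/top1.png",cv2.resize(im[130:270,380:500],None,fx=5,fy=5,interpolation=2))
cv2.imwrite("pics/side2.png",im)
E
```

```text
4.2 [ 635.57861783 -152.39377756  116.79721654]
160 [[647, -147, 193], [647, -141, 194], [644, -136, 194], [633, -138, 189]]
162 [[644, -150, 186], [646, -142, 188], [643, -138, 188], [638, -136, 186]]
164 [[643, -151, 180], [645, -144, 182], [644, -138, 182], [636, -138, 179]]
166 [[644, -152, 174], [648, -142, 177], [645, -138, 177], [637, -138, 174]]
168 [[643, -154, 168], [646, -145, 171], [647, -138, 172], [641, -136, 170]]
170 [[645, -153, 163], [645, -146, 164], [644, -141, 164], [639, -138, 163]]
172 [[644, -154, 157], [645, -147, 158], [647, -139, 160], [637, -140, 156]]
174 [[646, -154, 152], [647, -147, 153], [644, -142, 153], [361, -344, 4]]
176 [[525, -247, 80], [522, -242, 80], [523, -233, 82], [521, -228, 82]]
178 [[536, -240, 79], [534, -234, 80], [531, -229, 79], [531, -222, 80]]
180 [[544, -235, 77], [541, -229, 77], [541, -222, 78], [538, -217, 77]]
182 [[546, -234, 71], [546, -227, 72], [544, -221, 72], [545, -213, 74]]
184 [[550, -233, 66], [548, -226, 67], [546, -220, 67], [549, -211, 69]]
186 [[549, -234, 59], [553, -224, 62], [551, -218, 62], [550, -211, 63]]
188 [[552, -233, 53], [555, -223, 56], [554, -217, 57], [553, -210, 58]]
```

View pics/top1.png

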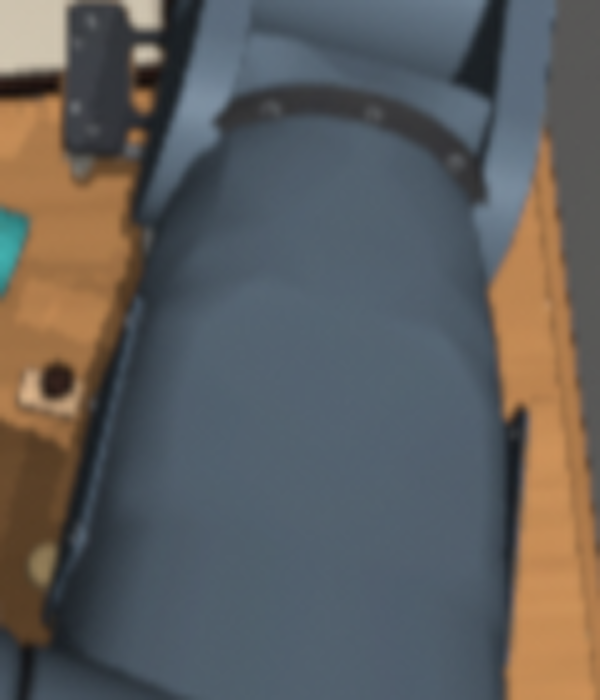

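The fingertips appear at z≈148 in the side picture (row 176), while the reported TCP is 117. The pad itself projects correctly at row 199. I'll descend in small steps and watch the force and the picture.

Emit:
{"op": "jog_arm", "data": {
  "motion": [
    [0, -0.006, 0.02, 0, 0, 0],
    [0, -0.006, 0.04, 0, 0, 0],
    [0, -0.006, 0.04, 0, 0, 0],
    [0, -0.006, 0.04, 0, 0, 0]
  ]
}}

```text
time: 4.65
eef_pos: [634.0, -156.9, 81.8]
ee_rot: [[-0.999, 0.051, -0.002], [0.051, 0.999, 0.001], [0.002, 0.0, -1.0]]
wrist_force: [0.6, -0.2, 0.7]
opening: 0.6
grip_force: 0.0
```

```bash
python3 - <<'E'
from h import *
im,d=get_image("side")
s=state();print(s["time"],s["eef_pos"],s["wrist_force"])
print(tip_of("left_pad","side")[:1])
for r in range(170,202,2):
    print(r,[px2w("side",r,c,d[r,c]).round().astype(int).tolist() for c in (215,218,221,224,227)])
cv2.imwrite("pics/side3.png",cv2.resize(im[130:230,170:290],None,fx=6,fy=6,interpolation=2))
E
```

```text
4.7 [ 634.43437172 -156.92663769   82.45867859] [-0.44821084 -0.79794236  0.15902347]
[{'point': [194.4, 222.3], 'score': 0.71}]
170 [[642, -168, 160], [642, -158, 161], [646, -146, 165], [638, -142, 162], [292, -383, -14]]
172 [[644, -168, 155], [644, -158, 156], [646, -147, 159], [641, -140, 158], [630, -139, 153]]
174 [[642, -170, 148], [643, -159, 150], [647, -147, 153], [641, -142, 152], [629, -141, 147]]
176 [[644, -169, 143], [643, -160, 144], [645, -149, 146], [641, -143, 146], [627, -143, 140]]
178 [[642, -172, 136], [647, -159, 140], [643, -151, 139], [641, -144, 140], [629, -142, 135]]
180 [[645, -171, 131], [643, -163, 131], [646, -150, 135], [643, -142, 135], [632, -141, 130]]
182 [[544, -251, 68], [641, -165, 124], [645, -152, 128], [645, -142, 130], [629, -144, 122]]
184 [[549, -248, 63], [647, -161, 121], [645, -153, 122], [642, -145, 122], [543, -208, 67]]
186 [[553, -246, 58], [551, -236, 59], [644, -155, 115], [554, -212, 65], [548, -205, 63]]
188 [[554, -247, 52], [551, -237, 52], [553, -225, 56], [552, -215, 57], [555, -202, 60]]
190 [[549, -251, 42], [548, -241, 43], [582, -204, 66], [575, -199, 63], [559, -199, 56]]
192 [[601, -211, 67], [548, -242, 36], [591, -198, 64], [576, -199, 57], [563, -197, 51]]
194 [[606, -209, 63], [608, -197, 66], [607, -187, 67], [605, -178, 68], [563, -198, 44]]
196 [[606, -210, 56], [609, -197, 60], [606, -188, 60], [606, -178, 62], [610, -165, 66]]
198 [[607, -210, 50], [646, -169, 77], [643, -161, 76], [640, -154, 76], [633, -148, 74]]
200 [[607, -211, 43], [652, -166, 74], [647, -159, 73], [650, -147, 76], [638, -146, 70]]
```

View pics/side3.png

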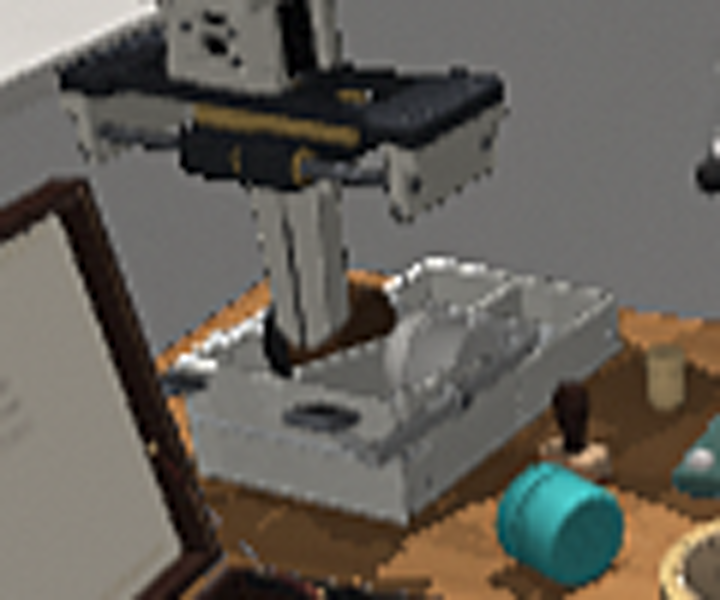

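Measured fingertip is at z≈113 (crop ~(310,355)) against a reported 82. There's a constant offset of about 31 mm in z, while x and y line up over the pad. Continuing down by force and picture.

Emit:
{"op": "jog_arm", "data": {
  "motion": [
    [0, 0, 0.02, 0, 0, 0],
    [0, 0, 0.035, 0, 0, 0],
    [0, 0, 0.035, 0, 0, 0],
    [0, 0, 0.035, 0, 0, 0]
  ]
}}

```text
time: 5.15
eef_pos: [634.2, -156.9, 54.2]
ee_rot: [[-0.999, 0.05, -0.001], [0.05, 0.999, 0.0], [0.001, 0.0, -1.0]]
wrist_force: [-0.1, -0.3, 0.1]
opening: 0.6
grip_force: 0.0
```

Emit:
{"op": "jog_arm", "data": {
  "motion": [
    [0, 0, 0.006, 0, 0, 0],
    [0, 0, 0.012, 0, 0, 0],
    [0, 0, 0.012, 0, 0, 0],
    [0, 0, 0.012, 0, 0, 0]
  ]
}}

```text
time: 5.55
eef_pos: [634.4, -156.9, 45.2]
ee_rot: [[-0.999, 0.05, -0.0], [0.05, 0.999, -0.0], [0.0, -0.0, -1.0]]
wrist_force: [-0.9, 0.4, 1.2]
opening: 0.5
grip_force: 0.7
```

```bash
python3 - <<'E'
from h import *
im,d=get_image("side")
s=state();print(s["time"],s["eef_pos"],s["wrist_force"])
for r in range(184,206,2):
    print(r,[px2w("side",r,c,d[r,c]).round().astype(int).tolist() for c in (215,218,221,224,227)])
cv2.imwrite("pics/side4.png",cv2.resize(im[130:230,170:290],None,fx=6,fy=6,interpolation=2))
E
```

```text
5.6 [ 634.41307329 -156.96963717   45.28001888] [-1.04885143  0.44647691  1.69309339]
184 [[643, -174, 117], [644, -163, 120], [644, -154, 122], [644, -144, 123], [635, -141, 119]]
186 [[553, -246, 58], [642, -166, 112], [643, -156, 115], [647, -143, 118], [634, -142, 113]]
188 [[551, -249, 50], [643, -166, 107], [644, -155, 109], [644, -145, 111], [635, -143, 107]]
190 [[549, -252, 42], [644, -167, 101], [642, -158, 102], [644, -146, 105], [636, -143, 101]]
192 [[603, -210, 68], [643, -168, 94], [641, -159, 95], [646, -146, 99], [637, -143, 96]]
194 [[606, -208, 63], [644, -168, 88], [641, -161, 88], [645, -147, 93], [636, -144, 89]]
196 [[605, -211, 55], [606, -199, 58], [644, -159, 84], [642, -151, 84], [637, -145, 83]]
198 [[604, -213, 48], [605, -201, 51], [646, -159, 78], [644, -150, 79], [628, -152, 71]]
200 [[609, -210, 44], [650, -167, 73], [651, -156, 75], [648, -148, 75], [637, -147, 70]]
202 [[607, -212, 36], [607, -202, 38], [609, -190, 41], [651, -147, 70], [637, -147, 63]]
204 [[608, -213, 30], [607, -203, 31], [607, -192, 33], [606, -182, 34], [639, -147, 58]]
```

View pics/side4.png

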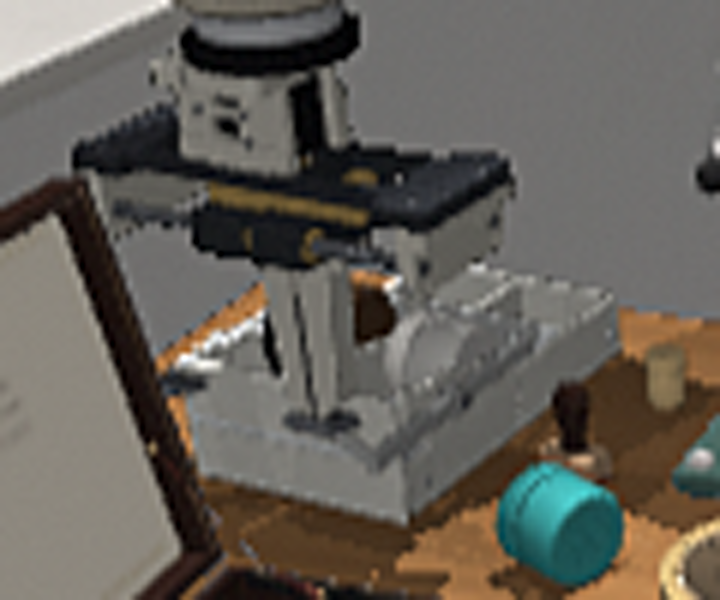

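The shut fingertips rest on the centre of the left pad (crop ~(320,418)) with contact starting at reported z≈45. Now I press about 37 mm and hold.

Emit:
{"op": "jog_arm", "data": {
  "motion": [
    [0, 0, 0.012, 0, 0, 0],
    [0, 0, 0.024, 0, 0, 0],
    [0, 0, 0.036, 0, 0, 0],
    [0, 0, 0.046, 0, 0, 0],
    [0, 0, 0.046, 0, 0, 0],
    [0, 0, 0.046, 0, 0, 0],
    [0, 0, 0.046, 0, 0, 0],
    [0, 0, 0.046, 0, 0, 0],
    [0, 0, 0.046, 0, 0, 0],
    [0, 0, 0.046, 0, 0, 0],
    [0, 0, 0.046, 0, 0, 0],
    [0, 0, 0.046, 0, 0, 0]
  ]
}}

```text
time: 6.8
eef_pos: [634.3, -156.9, 8.5]
ee_rot: [[-0.999, 0.05, -0.0], [0.05, 0.999, 0.0], [0.0, 0.0, -1.0]]
wrist_force: [-2.2, -0.2, 6.1]
opening: 0.7
grip_force: 2.4
```

```bash
python3 - <<'E'
from h import *
im,d=get_image("side")
s=state();print(s["time"],s["eef_pos"],s["wrist_force"])
for t in tip_of("small_jar_center","side")[:3]:
    r,q=t["point"];print(t,px2w("side",r,q,d[int(r),int(q)]).round())
cv2.imwrite("pics/side5.png",cv2.resize(im[130:230,170:290],None,fx=6,fy=6,interpolation=2))
E
```

```text
6.85 [ 634.31692303 -156.9164942     8.53976275] [-1.45886749 -0.24094558  4.6383382 ]
{'point': [181.9, 260.1], 'score': 0.54} [ 452. -145.   45.]
{'point': [218.2, 264.6], 'score': 0.52} [641. -28.  38.]
```

View pics/side5.png

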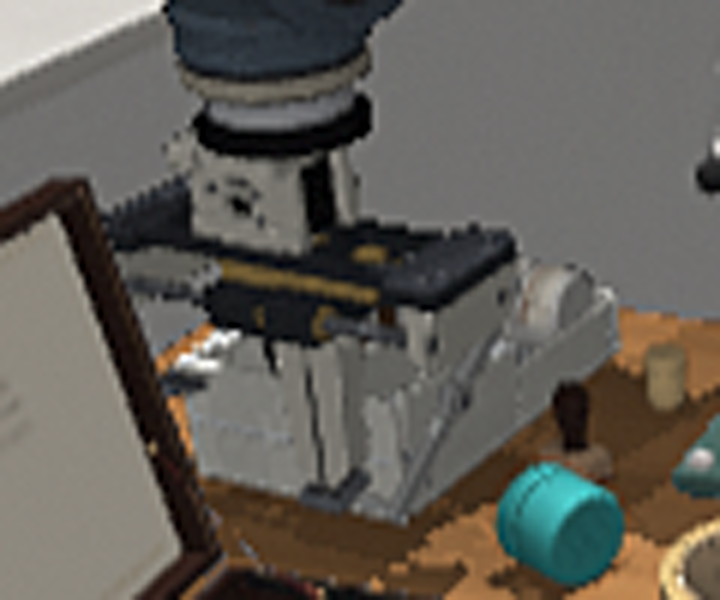

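The jar has rolled into the trough (crop ~(560,300), seen at ≈(452,-145)). Now I let go.

Emit:
{"op": "jog_arm", "data": {
  "motion": [
    [0, 0, -0.015, 0, 0, 0],
    [0, 0, -0.03, 0, 0, 0],
    [0, 0, -0.046, 0, 0, 0],
    [0, 0, -0.09, 0, 0, 0],
    [0, 0, -0.15, 0, 0, 0],
    [0, 0, -0.21, 0, 0, 0],
    [0, 0, -0.27, 0, 0, 0],
    [0, 0, -0.33, 0, 0, 0],
    [0, 0, -0.39, 0, 0, 0],
    [0, 0, -0.42, 0, 0, 0],
    [0, 0, -0.42, 0, 0, 0],
    [0, 0, -0.42, 0, 0, 0]
  ]
}}

```text
time: 8.1
eef_pos: [634.1, -156.8, 344.2]
ee_rot: [[-0.999, 0.051, -0.0], [0.051, 0.999, 0.0], [0.0, 0.0, -1.0]]
wrist_force: [0.5, -0.7, -1.1]
opening: 0.4
grip_force: 0.0
```

```bash
python3 - <<'E'
from h import *
im,d=get_image("side")
s=state();print(s["time"],s["eef_pos"],s["wrist_force"])
for l in ("small_jar_center","large_jar_center","left_pad","left_gate"):
  for t in tip_of(l,"side")[:2]:
    r,q=t["point"];print(l,t,px2w("side",r,q,d[int(r),int(q)]).round())
cv2.imwrite("pics/side6.png",cv2.resize(im[130:230,170:290],None,fx=6,fy=6,interpolation=2))
E
```

```text
8.15 [ 633.87149853 -156.77064383  343.17606169] [ 0.21622271  0.49326246 -0.02120065]
small_jar_center {'point': [220.5, 261.4], 'score': 0.87} [647. -36.  32.]
small_jar_center {'point': [183.6, 261.9], 'score': 0.44} [ 449. -141.   38.]
large_jar_center {'point': [187.2, 228.6], 'score': 0.78} [ 537. -208.   54.]
large_jar_center {'point': [182.4, 258.8], 'score': 0.66} [ 450. -152.   41.]
left_pad {'point': [196.3, 281.9], 'score': 0.74} [454. -68.   7.]
left_gate {'point': [180.7, 247.6], 'score': 0.68} [ 398. -227.   12.]
```

View pics/side6.png

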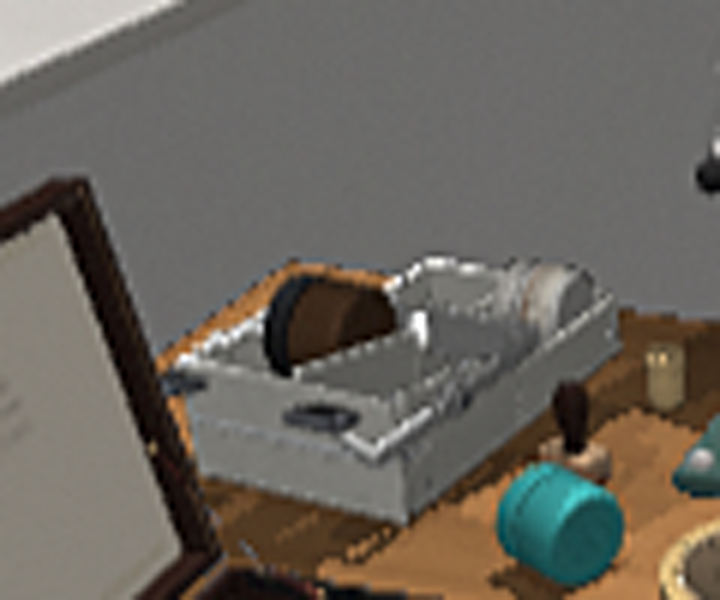

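The small jar lies in the trough (crop ~(560,300)). The left pad is back up (320,415), the left lane is empty, and the large jar is still behind its gate (330,325).

```bash
python3 -c "
from cell import *
print(hand_in())"
```

```text
the job is handed in; nothing more can be done
None
```

The small jar rolled out of the left lane into the catch trough, the left lever returned to rest behind it, the large jar stayed behind its gate, and I handed the job in at about 8 s (no verdict came back).

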